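# Stamping roller out of its spring clips, both stamp faces checked, onto the rest

### The arm

A 7-joint arm with a two-finger parallel gripper is mounted at the origin on the work surface. World frame = base frame: x ahead of the robot, y to its left, z up, the work surface at z = 0. Lengths are in m, angles in rad, forces in N, time in s.
With the tool pointing down it reaches from about 0.425 to 0.925 m from the base axis. Payload 6.8 kg.
Tool frame: the origin (TCP) lies at the very end of the fingers, on their centre line; the grasp point (between the pads) lies 19 mm behind it; z points along the fingers, y is the line along which they close (so a half turn about z gives the same grasp; the last joint's range is limited). The gripper opens to 85 mm and grips with 20 to 120 N. Pads are 22 mm wide; open, the fingers measure 114 mm over their backs; the gripper's body (76 mm by 85 mm) begins 54 mm behind the grasp point. The pads swing forward as they close: fully open they stand 13 mm farther back than shut.
Start: joints at [-1.427, 0.477, 0.022, 1.555, -0.011, 1.109, -0.083], TCP at [0.168, 0.654, 0.231] pointing down, gripper open.
Joint ranges: [-2.96, 2.96], [-0.34, 2.1], [-1.41, 1.46], [0.24, 2.44], [-1.37, 4.51], [0.17, 1.92], [-2.96, 2.96]. Speed limits (rad/s): [2.39, 2.39, 3.14, 3.14, 3.14, 3.14, 3.14].

### API

Orientations are given as a rotation vector (axis times angle).
In Python, from bench import monitor, optics, r gives the robot as it stands.
- The arm moves only by the shell command python3 -m crank 'ROWS' [OPENING] [FORCE]. ROWS is JSON, a list of rows, each a list of 2 entries, a list of its own where there are three numbers: the shift along the tool's x, y, z in cm, then the turn, a rotation vector about the tool's x, y, z in rad. A call has 1 to 5 rows; each row shifts and turns the commanded pose from where the row before left it, along the tool's axes as they then stand; what a row does not reach is not made up. A row lasts 1/10 s, in which the tool goes at most 50 mm and 8.59 degrees, less where a joint would pass 70% of its speed; a pose out of reach is approached as far as the arm can. A call is refused whole if a number of a shift passes 5 or a number of a turn 0.15, either way. A call with a gripper value outside its range is refused whole. OPENING is the finger opening in cm, from 0 to 8.54, set as the call begins (- or left out, the last holds). The fingers move at their own pace and stop on an object; FORCE is the grip in N (left out, the last holds). Time passes only in rows, so rows that do not move let the fingers close. It gives the time, the measured TCP pose, the force, the opening and the grip force at its end, in the units of the state.
- monitor.get_obs(): the state, without advancing time (a new reading comes with each control period).
- optics.grab_frame(name): name is "side" or "top" or "wrist"; returns (picture, depth): 400x640x3 uint8, red, green, blue; 400x640 float32, m along the optical axis (not along the pixel's ray), 0 where there is no reading.
- optics.camera_model(name): a dict with "vertical_fov" (degrees; the focal length in pixels is half the picture's height over the tangent of half this angle, whatever the lens; pixels are square), "cx", "cy" (the principal point, pixels), "R" (3x3) and "t" (3): a world point X has camera coordinates R X + t; the wrist camera has in their place "hand_eye" (4x4, takes a point from camera to tool coordinates, whose origin is the TCP and whose axes are the flange's). Camera axes: x right, y down, z forward; pixel columns grow to the right and rows downward; lengths in m; the calibration is good to about 2 mm. The wrist camera is an equidistant fisheye: a pixel r from the principal point sees the ray r / f radians off the axis. A picture is of the moment at which its call begins: read the wrist's pose just before it. camera_model takes no time and is no camera call.
- r.hand_in(): hands the job in; it is judged then, once.
The state is a dict: "clock": time; "joints": joint angles; "qvel": joint speeds; "tau": joint torques, N m; "tcp_pos": TCP position; "orientation": TCP orientation; "contact_force": force on the tool from outside, world axes, zero at the start; "moment": the same for the moment, N m; "grip_width": finger opening in m; "gripper_force": force on a finger pad.
Only numpy, scipy, OpenCV 4.12 (cv2) and the standard library are available. Lean on these libraries where they do the work, as an engineer would, in place of code of your own. Each camera call takes 0.05 s, during which the arm holds its last target. There are 200 camera calls.

### The job

Roll the wooden stamping roller sideways out of its spring clips - the hooks over it stop it from being pulled straight up, so do not force it. Check both stamps at the magnifier: point the roller straight at the lens with the face of the wide disc head at the viewing point and hold it still for a second, then turn it round and show the face of the narrow stub head the same way. Then lay the roller in the two notches of the wooden rest; never drop it, and leave the pot, the ring cutter and the jar that stand around where they are.

Things in the scene. Friction and masses are not known exactly. Their poses are not given: they have to be found in the camera images.
- roller: plain wooden stamping roller, about 0.14 kg; origin at the middle of its barrel, on the axis; own y = long axis. Barrel 28 mm diameter, y -75 to +75 mm, with a wide thin head at +y and a narrow longer one at -y. Starts lying level in the clip stand, y along the stand's y; its turn about its axis does not matter. Grip across the bare middle of the barrel.
- disc_face (a point): centre of the end face (with dots) of the disc head, 46 mm diameter, 10 mm thick; on the roller's axis, 85 mm from its middle towards +y
- stub_face (a point): centre of the end face (with a cross) of the stub head, 34 mm diameter, 24 mm long; on the roller's axis, 99 mm from its middle towards -y
- clip: clip stand, fixed to the table; origin under its centre, y along the roller, z up, -x the open side (roughly towards the robot). Wooden foot 115 (x) x 190 (y) x 12 mm high. Two equal holders 12 mm wide at y = -60 and +60 mm leave 108 mm of barrel free between them. Each has a saddle under the roller, a rigid steel back at x = +16 mm and from it a rigid hook over the top.
- clip_seat (a point): centre of the seated roller, 85 mm above the table, axes as the stand. Hooks: underside 24 mm above this, reaching to x = -3 mm, so straight up the roller is stopped after 10 mm. A round sill at x = -11 mm stands 4 mm above the saddle. Way out: rise about 5 mm over the sill, go at least 17 mm to -x pushing the jaws aside, then also up, over the jaws.
- jaw (a joint): the two spring-wire jaws on the stand's -x side, on one cross bar hinged along y at x = -20 mm, 40 mm below the roller axis. Radians: 0 shut, up to 0.85 swung out to -x. Noses touch the roller 8 mm above its axis; wires end 19 mm above it. Opening both takes about 2 N at first, 6 N at 0.5 rad; they spring back by themselves.
- rest: notched rest, fixed to the table; origin under its centre, y along the lying roller. Wooden foot 90 (x) x 150 (y) x 12 mm high. Two uprights 12 mm wide at y = -52 and +52 mm, 92 mm free between them, each with a 90 degree V notch open to the top.
- rest_seat (a point): centre of the barrel when the roller lies in both notches, 75 mm above the table, axes as the rest. The flanks of the notches rise to 11 mm above this, 61 mm apart there. The heads lie outside the uprights, either way round.
- loupe: ring-lit magnifier, fixed to the table, farther out than the stands. White round head 104 mm diameter, lens facing its own -x (roughly towards the robot), lens axis level along own x, 135 mm above the table. Origin near under the lens; foot 150 (x, -95 to +55 mm) x 110 x 14 mm; steel pointer pin at x = -30 mm, its tip 90 mm above the table.
- loupe_mark (a point): the viewing point: on the lens axis, 42 mm in front of the lens, 135 mm above the table, 45 mm straight above the pointer pin's tip; axes as the magnifier (x towards the lens)
- pot: small white pinch pot, 60 mm across, 45 mm high, between the clip stand and the rest; origin at its underside. Leave it alone.
- cutter: sheet-steel ring cutter, 66 mm across with a wire bow, 57 mm high, behind the left-hand stand; origin at its underside. Leave it alone.
- jar: jar with a cap, 54 mm across, 75 mm high, behind the right-hand stand; origin at its underside. Leave it alone.

How it is judged:
By the outcome, as a careful person would: the job done as asked, in the order asked, and still so for the second after the job is handed in, with the robot touching nothing.
It also fails if it takes over 59 s, if anything falls off the work surface, if the arm or the gripper's body presses on something with over 40 N, if the wrist force passes 120 N, or if a joint passes its speed limit or range.

## Working session

There is one attempt and no reset: what is moved stays moved. The work goes in short steps, Python scripts to look and compute and a shell command to move; the robot and the scene stay as the last step left them, time stands still between calls to the robot, and variables do not carry over. Pictures are saved under pics/ and viewed, at most 12 in all, crops included, and the job is handed in when it is done.

```bash
ls; mkdir -p pics
python3 - <<'E'
from bench import monitor, optics, r
import cv2,numpy as np
o=monitor.get_obs(); print({k:np.round(v,3).tolist() for k,v in o.items()})
for n in ["side","top"]:
    p,d=optics.grab_frame(n); cv2.imwrite(f"pics/{n}0.png",p[:,:,::-1]); np.savez(f"pics/{n}0.npz",p=p,d=d)
    c=optics.camera_model(n); print(n,{k:np.round(v,4).tolist() for k,v in c.items()})
print(optics.camera_model("wrist"))
E
```

```text
pics
{'clock': 0.0, 'joints': [-1.427, 0.478, 0.022, 1.556, -0.012, 1.109, -0.083], 'qvel': [0.0, -0.001, 0.0, -0.0, 0.002, -0.001, -0.001], 'tau': [-0.001, -59.646, 1.607, -28.119, 0.012, 0.009, -0.0], 'tcp_pos': [0.168, 0.653, 0.23], 'orientation': [-0.394, -3.117, 0.003], 'contact_force': [0.352, -0.68, 0.414], 'moment': [-0.024, -0.053, 0.008], 'gripper_force': 0.0, 'grip_width': 0.086}
side {'vertical_fov': 43.1541, 'cx': 320.5323, 'cy': 198.5721, 'R': [[0.7139, -0.7002, -0.0103], [-0.3754, -0.3703, -0.8497], [0.5912, 0.6104, -0.5272]], 't': [-0.439, 0.3325, 0.9038]}
top {'vertical_fov': 55.8553, 'cx': 318.4302, 'cy': 195.2082, 'R': [[0.0289, -0.9996, -0.0043], [-0.9855, -0.0278, -0.1674], [0.1672, 0.0091, -0.9859]], 't': [-0.0221, 0.6218, 0.9129]}
{'vertical_fov': 65.70646984690485, 'cx': 320.08232322496065, 'cy': 198.52070082865026, 'hand_eye': array([[ 1.76844233e-06, -9.63765762e-01, -2.66749988e-01,
         6.75120227e-02],
       [ 9.99999961e-01, -7.32587960e-05,  2.71313083e-04,
         8.83439289e-04],
       [-2.81024043e-04, -2.66749978e-01,  9.63765724e-01,
        -1.42167676e-01],
       [ 0.00000000e+00,  0.00000000e+00,  0.00000000e+00,
         1.00000000e+00]])}
```

View pics/top0.png

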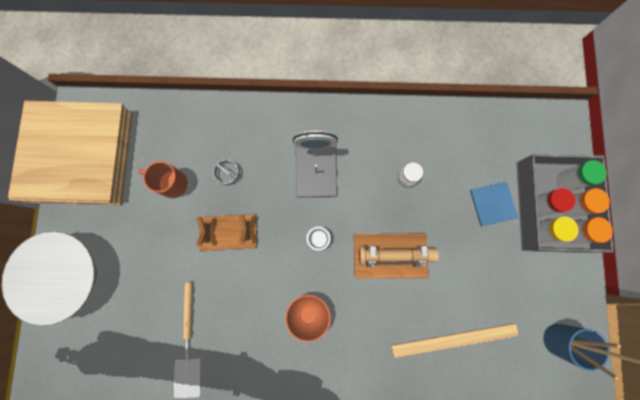

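View pics/side0.png

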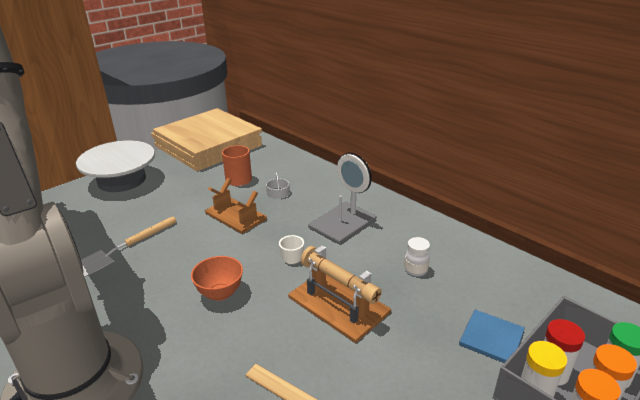

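Top view: the clip stand is at (391,255) with the disc head on the left (+y). The rest is at (228,232), magnifier foot (317,172), pot (318,238), cutter (228,172) and jar (411,174). The side view agrees. Next I'll measure from both views.

```bash
cat > h.py <<'E'
import numpy as np,cv2
from bench import monitor,optics,r
from scipy.spatial.transform import Rotation as Ro
def ray(n,uv,z):  # pixels -> world at height z
    c=optics.camera_model(n); f=200/np.tan(np.radians(c["vertical_fov"])/2)
    R,t=np.array(c["R"]),np.array(c["t"]); uv=np.atleast_2d(uv).astype(float)
    d=np.c_[(uv-[c["cx"],c["cy"]])/f,np.ones(len(uv))]@R; o=-R.T@t
    return o+d*((z-o[2])/d[:,2])[:,None]
def cloud(n,d):
    c=optics.camera_model(n); f=200/np.tan(np.radians(c["vertical_fov"])/2)
    R,t=np.array(c["R"]),np.array(c["t"]); v,u=np.mgrid[:400,:640]
    X=np.dstack([(u-c["cx"])/f*d,(v-c["cy"])/f*d,d])
    P=(X-t)@R; P[d==0]=np.nan; return P
E
python3 - <<'E'
from h import *
C={}
for n in ["top","side"]:
    z=np.load(f"pics/{n}0.npz"); C[n]=(cloud(n,z["d"]),z["p"])
P,img=C["top"]
for nm,(u,v) in dict(clip=(391,255),rest=(228,232),loupe=(317,172),pot=(318,238),cutter=(228,172),jar=(411,174)).items():
    print(nm,np.round(ray("top",(u,v),.02),3))
# feet: wood colour mask by height, both views
for nm,c,s in [("clip",ray("top",(391,255),.012)[0],.15),("rest",ray("top",(228,232),.012)[0],.11),("loupe",ray("top",(317,172),.014)[0],.12)]:
    for n in C:
        Q=C[n][0]; 
        near=(np.abs(Q[...,0]-c[0])<s)&(np.abs(Q[...,1]-c[1])<s)
        m=near&(Q[...,2]>.006)&(Q[...,2]<.018)
        q=Q[m]; 
        m=(near&(Q[...,2]>.006)).astype(np.uint8)
        rect=cv2.minAreaRect(q[:,:2].astype(np.float32)*1000)
        print(nm,n,"foot z",np.round(np.median(q[:,2]),4),"rect mm",np.round(rect[0],1),np.round(rect[1],1),round(rect[2],2),len(q))
        hi=Q[near&(Q[...,2]>.06)]; 
        print("   hi: n",len(hi),"z99",np.round(np.nanpercentile(hi[:,2],[50,90,99]),4),"xy",np.round(hi.min(0),3),np.round(hi.max(0),3))
E
```

```text
clip [[ 0.477 -0.195  0.02 ]]
rest [[0.524 0.229 0.02 ]]
loupe [[0.691 0.002 0.02 ]]
pot [[ 0.515 -0.006  0.02 ]]
cutter [[0.684 0.24  0.02 ]]
jar [[ 0.692 -0.249  0.02 ]]
clip top foot z 0.0125 rect mm [ 460.7 -222.2] [264.9 287.7] 8.59 2232
   hi: n 1078 z99 [0.0979 0.1103 0.1155] xy [ 0.449 -0.291  0.061] [ 0.497 -0.106  0.117]
clip side foot z 0.0122 rect mm [ 497.8 -191.7] [159.4 193. ] 2.42 2644
   hi: n 1657 z99 [0.0955 0.1055 0.1143] xy [ 0.451 -0.291  0.06 ] [ 0.501 -0.104  0.116]
rest top foot z 0.0122 rect mm [522. 227.] [167.6 137.9] 72.63 1505
   hi: n 302 z99 [0.0754 0.0837 0.0863] xy [0.484 0.173 0.06 ] [0.563 0.294 0.087]
rest side foot z 0.0125 rect mm [536.8 220.5] [113.  181.3] 5.05 814
   hi: n 221 z99 [0.0733 0.084  0.0873] xy [0.485 0.173 0.06 ] [0.564 0.295 0.088]
loupe top foot z 0.0143 rect mm [696.2 -10.5] [142.  168.5] 3.39 1892
   hi: n 693 z99 [0.1594 0.1861 0.1901] xy [ 0.687 -0.046  0.061] [0.75  0.06  0.192]
loupe side foot z 0.0142 rect mm [700.2  22.6] [152.9 145.9] 1.92 1417
   hi: n 1129 z99 [0.1393 0.1771 0.1882] xy [ 0.687 -0.044  0.06 ] [0.754 0.062 0.191]
```

Run:
```python
import cv2,numpy as np
p=cv2.imread("pics/top0.png"); s=cv2.imread("pics/side0.png")
a=cv2.resize(p[120:290,190:450],None,fx=3,fy=3,interpolation=3)[:,:780]
cv2.imwrite("pics/topcrop.png",a)
b=cv2.resize(s[140:340,190:440],None,fx=3,fy=3,interpolation=3)
cv2.imwrite("pics/sidecrop.png",b)
```

```text
(no output)
```

View pics/topcrop.png

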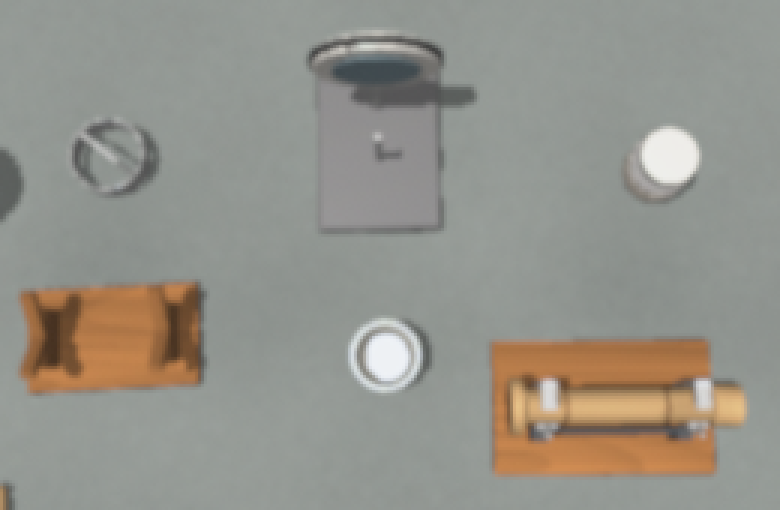

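View pics/sidecrop.png

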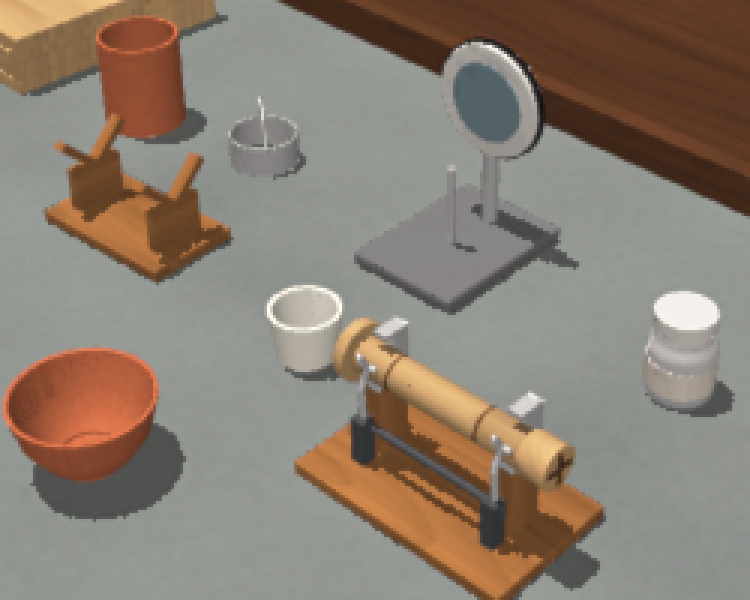

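The crops show the heads clearly: disc at topcrop (515,405), stub (735,405). The hooks, notches, lens and pin are also visible. Now I'll fit each one.

Run:
```python
from h import *
np.set_printoptions(suppress=True)
C={}
for n in ["top","side"]:
    z=np.load(f"pics/{n}0.npz"); C[n]=(cloud(n,z["d"]),cv2.cvtColor(z["p"],cv2.COLOR_RGB2HSV))
def near(Q,c,sx,sy): return (np.abs(Q[...,0]-c[0])<sx)&(np.abs(Q[...,1]-c[1])<sy)
for nm,c in [("clip",(.477,-.195)),("rest",(.524,.229))]:
  for n in C:
    Q,H=C[n]; wood=(H[...,1]>90)&(H[...,0]<25)
    m=near(Q,c,.1,.13)&wood&(Q[...,2]>.008)&(Q[...,2]<.017)
    q=Q[m]; rect=cv2.minAreaRect(q[:,:2].astype(np.float32)*1000); print(nm,n,"foot",np.round(rect[0],1),np.round(rect[1],1),round(rect[2],2))
# roller: light wood above .07
al=[]
for n in C:
    Q,H=C[n]; m=near(Q,(.477,-.2),.05,.12)&(Q[...,2]>.075)&(H[...,1]>70)&(H[...,0]<25)
    q=Q[m]; b=q[(q[:,1]>-.245)&(q[:,1]<-.145)]
    # cylinder radius 14mm fit: axis y=.. x=a+b*y, z=c+d*y
    from scipy.optimize import least_squares
    f=lambda p: np.hypot(b[:,0]-p[0]-p[1]*(b[:,1]+.195), b[:,2]-p[2]-p[3]*(b[:,1]+.195))-.014
    s=least_squares(f,[.477,0,.085,0],loss="soft_l1",f_scale=.002); print("roller",n,s.x.round(4),"rms",np.sqrt(np.mean(f(s.x)**2)).round(4),"y range",np.percentile(q[:,1],[0,.5,99.5,100]).round(4))
# steel hooks
    h=Q[near(Q,(.477,-.2),.05,.12)&(Q[...,2]>.1075)&(H[...,1]<60)]
    for sgn in (0,1):
        k=h[(h[:,1]>-.195) if sgn else (h[:,1]<-.195)]; print("  hook",n,len(k),np.median(k,0).round(4),k.min(0).round(4),k.max(0).round(4))
# rest uprights
for n in C:
    Q,H=C[n]; q=Q[near(Q,(.524,.229),.08,.1)&(Q[...,2]>.055)&(H[...,1]>90)]
    for a,b in ((.1,.229),(.229,.33)):
        k=q[(q[:,1]>a)&(q[:,1]<b)]; rect=cv2.minAreaRect(k[:,:2].astype(np.float32)*1000)
        print("upright",n,len(k),np.round(rect[0],1),np.round(rect[1],1),round(rect[2],2),k[:,2].max().round(4), k[:,2].min().round(4))
        # V: z = z0+|x-x0|
        f=lambda p: (k[:,2]-p[1]-np.abs(k[:,0]-p[0]))
        s=least_squares(f,[.524,.05],loss="soft_l1",f_scale=.002); print("   V x0,z0",s.x.round(4),np.abs(f(s.x)).mean().round(4))
# loupe
for n in C:
    Q,H=C[n]; foot=Q[near(Q,(.69,0),.12,.09)&(Q[...,2]>.009)&(Q[...,2]<.02)&(H[...,1]<40)]
    rect=cv2.minAreaRect(foot[:,:2].astype(np.float32)*1000); print("loupe foot",n,np.round(rect[0],1),np.round(rect[1],1),round(rect[2],2))
    hd=Q[near(Q,(.73,0),.06,.08)&(Q[...,2]>.08)&(Q[...,0]>.70)]
    c=hd.mean(0); print("head",len(hd),hd.min(0).round(4),hd.max(0).round(4))
    A=np.c_[hd[:,1],hd[:,2],np.ones(len(hd))]; w=np.ones(len(hd),bool)
    for _ in range(5):
        s=np.linalg.lstsq(A[w],hd[w,0],rcond=None)[0]; res=hd[:,0]-A@s; w=np.abs(res)<.004
    print("plane x=a*y+b*z+c",s.round(4),w.sum(), "inlier range",hd[w].min(0).round(4),hd[w].max(0).round(4))
    pin=Q[near(Q,(.69,0),.035,.04)&(Q[...,2]>.04)&(Q[...,2]<.11)&(Q[...,0]<.715)]
    print("pin",len(pin),np.median(pin,0).round(4) if len(pin) else 0,pin[pin[:,2]>.08].mean(0).round(4),pin.max(0).round(4))
```

```text
clip top foot [ 476.2 -195.1] [110.5 188.5] 1.64
clip side foot [ 476.5 -193.4] [116.2 192.2] 2.85
rest top foot [524.4 232.8] [ 88.4 149.5] 4.81
rest side foot [525.1 233.2] [ 91.9 152.4] 5.19
roller top [ 0.4759 -0.0348  0.0853 -0.0021] rms 0.0013 y range [-0.2915 -0.289  -0.1062 -0.1058]
  hook top 51 [ 0.4868 -0.2547  0.1137] [ 0.4753 -0.2599  0.1081] [ 0.4962 -0.249   0.1175]
  hook top 59 [ 0.4832 -0.1357  0.1131] [ 0.4512 -0.1412  0.1077] [ 0.4928 -0.1289  0.1168]
roller side [ 0.4785 -0.0329  0.085   0.0001] rms 0.0013 y range [-0.2911 -0.2903 -0.1061 -0.1043]
  hook side 68 [ 0.4873 -0.2541  0.1126] [ 0.4571 -0.2605  0.1076] [ 0.4997 -0.2454  0.1164]
  hook side 58 [ 0.4824 -0.1345  0.1128] [ 0.4527 -0.1393  0.1079] [ 0.4957 -0.1261  0.1158]
upright top 156 [528.4 181.2] [69.2 12.9] 4.14 0.0865 0.0555
   V x0,z0 [0.5282 0.0548] 0.0024
upright top 164 [519.2 284.1] [70.9 12.6] 5.1 0.0868 0.0551
   V x0,z0 [0.5198 0.0544] 0.0027
upright side 133 [528.9 183. ] [69.8 15.5] 6.87 0.0881 0.055
   V x0,z0 [0.5279 0.0523] 0.0035
upright side 125 [520.  284.9] [71.2 18.8] 9.62 0.0882 0.055
   V x0,z0 [0.5194 0.0521] 0.0035
loupe foot top [695.9   4.5] [142.9 108.3] 2.27
head 672 [ 0.73   -0.046   0.0821] [0.75   0.0597 0.1919]
plane x=a*y+b*z+c [-0.0457  0.0418  0.7281] 534 inlier range [ 0.73   -0.0435  0.0841] [0.7406 0.0589 0.1919]
pin 13 [0.6879 0.004  0.077 ] [0.6897 0.0048 0.0888] [0.6928 0.0065 0.0918]
loupe foot side [701.6   6.2] [153.3 112.5] 3.23
head 1062 [ 0.7291 -0.0444  0.0813] [0.7545 0.0623 0.1908]
plane x=a*y+b*z+c [-0.0594  0.0006  0.7366] 901 inlier range [ 0.7305 -0.0444  0.0813] [0.743  0.0614 0.1908]
pin 53 [0.6908 0.0065 0.0663] [0.6906 0.0063 0.0861] [0.6968 0.0097 0.0931]
```

Everything fits its given sizes and heights:

| Item | Position | Yaw (rad) |
|---|---|---|
| Roller | (.477, -.192, .085) | about .034 |
| Rest seat | (.524, .233, .075) | about .085 |
| Viewing mark | (.690, .006, .135) | about .05 |

First I turn in place, then go to a point over the clip stand.

```bash
cat >> h.py <<'E'
def to(p,yaw,quiet=False):
    """left to go (cm, rad in tool axes) to TCP p with tool down and tool y at world angle yaw"""
    o=monitor.get_obs(); R=Ro.from_rotvec(o["orientation"]); c,s=np.cos(yaw),np.sin(yaw)
    T=Ro.from_matrix(np.c_[[-s,c,0],[c,s,0],[0,0,-1]])
    print("t",round(float(o["clock"]),2),"tcp",np.round(o["tcp_pos"],4),"shift cm",np.round(100*R.inv().apply(np.array(p)-o["tcp_pos"]),2),"turn",np.round((R.inv()*T).as_rotvec(),3),
      "F",np.round(o["contact_force"],1),"grip",np.round([o["grip_width"],o["gripper_force"]],3),"j",np.round(o["joints"],2))
E
Z='[[0,0,0],[0,0,0.117]]'
python3 -m crank '[[[0,0,0],[0,0,0.117]],[[0,0,0],[0,0,0.117]],[[0,0,0],[0,0,0.117]],[[0,0,0],[0,0,0.117]],[[0,0,0],[0,0,0.117]]]' 8.5 60
python3 -m crank '[[[0,0,0],[0,0,0.117]],[[0,0,0],[0,0,0.117]],[[0,0,0],[0,0,0.117]],[[0,0,0],[0,0,0.117]],[[0,0,0],[0,0,0.117]]]'
python3 -m crank '[[[0,0,0],[0,0,0.117]],[[0,0,0],[0,0,0]]]'
python3 -c "
from h import *
to([.45,.3,.21],.034); to([.477,-.192,.2],.034)"
```

```text
clock: 0.6
tcp_pos: [0.1681, 0.6534, 0.2307]
orientation: [1.283, 2.867, -0.002]
contact_force: [0.8, 0.2, 0.5]
grip_width: 0.0849
gripper_force: 0.0
clock: 1.1
tcp_pos: [0.168, 0.6534, 0.2307]
orientation: [2.055, 2.375, -0.001]
contact_force: [0.2, 0.5, 0.1]
grip_width: 0.0847
gripper_force: 0.0
clock: 1.3
tcp_pos: [0.1679, 0.6535, 0.2307]
orientation: [2.186, 2.255, -0.001]
contact_force: [-0.2, 0.5, -0.2]
grip_width: 0.0848
gripper_force: 0.0
t 1.3 tcp [0.1679 0.6535 0.2307] shift cm [-36.21  27.09   2.11] turn [ 0.     0.001 -0.003] F [-0.2  0.5 -0.2] grip [0.085 0.   ] j [-1.62  0.49  0.3   1.57 -0.16  1.11 -1.25]
t 1.3 tcp [0.1679 0.6535 0.2307] shift cm [-85.47  28.26   3.17] turn [ 0.     0.001 -0.003] F [-0.2  0.5 -0.2] grip [0.085 0.   ] j [-1.62  0.49  0.3   1.57 -0.16  1.11 -1.25]
```

```bash
python3 -m crank '[[[-2.4,1.8,0],[0,0,0]],[[-2.8,2.1,0.1],[0,0,0]],[[-2.8,2.1,0.2],[0,0,0]],[[-2.8,2.1,0.2],[0,0,0]],[[-2.8,2.1,0.2],[0,0,0]]]' >/dev/null
python3 -m crank '[[[-2.8,2.1,0.2],[0,0,0]],[[-2.8,2.1,0.2],[0,0,0]],[[-2.8,2.1,0.2],[0,0,0]],[[-2.8,2.1,0.2],[0,0,0]],[[-2.8,2.1,0.2],[0,0,0]]]' >/dev/null
python3 -m crank '[[[-2.8,2.1,0.2],[0,0,0]],[[-2.8,2.1,0.2],[0,0,0]],[[-2.8,2.1,0],[0,0,0]],[[-3,0.1,0],[0,0,0]],[[-3,0.1,0],[0,0,0]]]' >/dev/null
python3 -m crank '[[[-3,0.1,0],[0,0,0]],[[-3,0.1,0],[0,0,0]],[[-3,0.1,0],[0,0,0]],[[-3,0.1,0],[0,0,0]],[[-3,0.1,0],[0,0,0]]]' >/dev/null
python3 -m crank '[[[-3,0.1,0],[0,0,0]],[[-3,0.1,0],[0,0,0]],[[-3,0.1,0],[0,0,0]],[[-3,0.1,0],[0,0,0]],[[-3,0.1,0],[0,0,0]]]' >/dev/null
python3 -c "
from h import *
to([.477,-.192,.2],.034)"
```

```text
t 3.8 tcp [ 0.4729 -0.0581  0.2103] shift cm [-13.4   -0.07   1.03] turn [ 0.    -0.     0.002] F [ 0.5  0.4 -0.9] grip [0.085 0.   ] j [-0.58  0.19  0.66  2.07 -0.15  0.92  0.19]
```

```bash
python3 -m crank '[[[-3,0,0.2],[0,0,0]],[[-3,0,0.2],[0,0,0]],[[-3,0,0.2],[0,0,0]],[[-2,0,0.2],[0,0,0]],[[0,0,0.2],[0,0,0]]]' >/dev/null
python3 -m crank '[[[0,0,0],[0,0,0]],[[0,0,0],[0,0,0]]]' >/dev/null
python3 - <<'E'
from h import *
to([.477,-.192,.2],.034)
p,d=optics.grab_frame("wrist"); cv2.imwrite("pics/w1.png",p[:,:,::-1]); np.savez("pics/w1.npz",p=p,d=d)
E
```

```text
t 4.5 tcp [ 0.4766 -0.1656  0.2001] shift cm [-2.64 -0.05  0.01] turn [-0.001 -0.001  0.001] F [-0.3 -0.3  0.6] grip [0.085 0.   ] j [-0.37  0.27  0.7   2.02 -0.22  0.92  0.48]
```

View pics/w1.png

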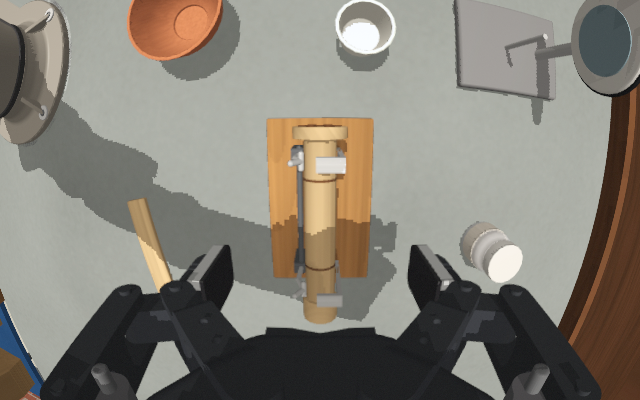

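The wrist view shows the roller upright at column 320, with the disc at row 132 and the stub end at row 318. The fingers straddle it. I'll fit the axis from this view.

```bash
cat >> h.py <<'E'
def wcloud(d,tcp,ori):
    c=optics.camera_model("wrist"); f=200/np.tan(np.radians(c["vertical_fov"])/2)
    v,u=np.mgrid[:400,:640]; dx,dy=(u-c["cx"])/f,(v-c["cy"])/f; th=np.hypot(dx,dy)+1e-9
    k=np.tan(th)/th; X=np.dstack([dx*k*d,dy*k*d,d]); X[d==0]=np.nan
    H=c["hand_eye"]; return (X@H[:3,:3].T+H[:3,3])@Ro.from_rotvec(ori).as_matrix().T+tcp
E
python3 - <<'E'
from h import *
from scipy.optimize import least_squares
np.set_printoptions(suppress=True)
o=monitor.get_obs(); z=np.load("pics/w1.npz"); Q=wcloud(z["d"],o["tcp_pos"],o["orientation"]); H=cv2.cvtColor(z["p"],cv2.COLOR_RGB2HSV)
print("foot z",np.nanmedian(Q[150:260,275:290,2]))
nr=(np.abs(Q[...,0]-.477)<.05)&(np.abs(Q[...,1]+.2)<.12)
q=Q[nr&(Q[...,2]>.075)&(H[...,1]>70)&(H[...,0]<25)]; b=q[(q[:,1]>-.235)&(q[:,1]<-.15)]
f=lambda p: np.hypot(b[:,0]-p[0]-p[1]*(b[:,1]+.192), b[:,2]-p[2]-p[3]*(b[:,1]+.192))-.014
s=least_squares(f,[.477,0,.085,0],loss="soft_l1",f_scale=.002); print(s.x.round(4),np.sqrt(np.mean(f(s.x)**2)).round(4),np.percentile(q[:,1],[0,.5,99.5,100]).round(4))
h=Q[nr&(Q[...,2]>.109)&(H[...,1]<60)]
for k in (h[h[:,1]>-.195],h[h[:,1]<-.195]): print("hook",np.median(k,0).round(4),k.min(0).round(4),k.max(0).round(4))
E
```

```text
foot z 0.011605987562127773
[ 0.4774 -0.0363  0.0843  0.0009] 0.0006 [-0.2893 -0.2876 -0.1052 -0.1046]
hook [ 0.4772 -0.1526  0.2861] [ 0.427  -0.1787  0.1098] [ 0.527  -0.1279  0.3051]
hook [ 0.488  -0.2524  0.1124] [ 0.4771 -0.2605  0.109 ] [ 0.4994 -0.2468  0.114 ]
```

```bash
python3 -m crank '[[[-1.3,0.04,1],[0,0,0]],[[-1.25,0,2.5],[0,0,0]],[[0,0,3],[0,0,0]],[[0,0,3],[0,0,0]],[[0,0,2],[0,0,0]]]' >/dev/null
python3 -m crank '[[[0,0,1.2],[0,0,0]],[[0,0,0.9],[0,0,0]],[[0,0,0],[0,0,0]],[[0,0,0],[0,0,0]]]' >/dev/null
python3 -c "
from h import *
to([.4774,-.191,.0645],.036)"
```

```text
t 5.45 tcp [ 0.4783 -0.1923  0.0649] shift cm [ 0.14 -0.09  0.04] turn [ 0.001  0.    -0.004] F [-0.1 -0.7 -0.7] grip [0.085 0.   ] j [-0.18  0.51  0.56  2.1  -0.44  0.65  0.71]
```

```bash
python3 -m crank '[[[0.1,-0.09,0],[0,0,0]],[[0,0,0],[0,0,0]],[[0,0,0],[0,0,0]],[[0,0,0],[0,0,0]],[[0,0,0],[0,0,0]]]' 2 60
python3 -m crank '[[[0,0,0],[0,0,0]],[[0,0,0],[0,0,0]],[[0,0,0],[0,0,0]]]'
python3 -c "
from h import *
to([.4774,-.191,.0645],.036)"
```

```text
clock: 5.95
tcp_pos: [0.4771, -0.1913, 0.0647]
orientation: [2.186, 2.256, 0.001]
contact_force: [-1.1, -0.1, 4.7]
grip_width: 0.0265
gripper_force: 58.6
clock: 6.25
tcp_pos: [0.4771, -0.1913, 0.0647]
orientation: [2.186, 2.257, 0.001]
contact_force: [-1.0, 0.9, 5.1]
grip_width: 0.0263
gripper_force: 58.6
t 6.25 tcp [ 0.4771 -0.1913  0.0647] shift cm [0.03 0.03 0.02] turn [ 0.001 -0.    -0.004] F [-1.   0.9  5.1] grip [2.6000e-02 5.8581e+01] j [-0.18  0.51  0.56  2.1  -0.44  0.65  0.71]
```

```bash
python3 -m crank '[[[0,0,-0.2],[0,0,0]],[[0,0,-0.2],[0,0,0]],[[0,0,-0.25],[0,0,0]],[[0,0,0],[0,0,0]],[[0,0,0],[0,0,0]]]'
python3 -c "
from h import *
to([.4774-.022,-.191,.0711],.036)"
```

```text
clock: 6.75
tcp_pos: [0.4774, -0.1913, 0.071]
orientation: [2.185, 2.256, 0.001]
contact_force: [2.8, -0.6, -1.1]
grip_width: 0.0265
gripper_force: 59.1
t 6.75 tcp [ 0.4774 -0.1913  0.071 ] shift cm [ 0.1  -2.2  -0.01] turn [ 0.001  0.    -0.004] F [ 2.8 -0.6 -1.1] grip [2.7000e-02 5.9096e+01] j [-0.19  0.5   0.57  2.1  -0.43  0.66  0.7 ]
```

```bash
python3 -m crank '[[[0,-0.3,0],[0,0,0]],[[0,-0.4,0],[0,0,0]],[[0,-0.4,0],[0,0,0]],[[0,-0.4,0],[0,0,0]],[[0,0,0],[0,0,0]]]'
python3 -m crank '[[[0,-0.4,0],[0,0,0]],[[0,-0.4,0],[0,0,0]],[[0,0,0],[0,0,0]],[[0,0,0],[0,0,0]]]'
python3 -c "
from h import *
to([.4774-.023,-.191,.0711],.036)"
```

```text
clock: 7.25
tcp_pos: [0.4615, -0.1919, 0.0708]
orientation: [2.186, 2.256, 0.0]
contact_force: [4.7, 0.2, -1.8]
grip_width: 0.0268
gripper_force: 59.2
clock: 7.65
tcp_pos: [0.4549, -0.1921, 0.0712]
orientation: [2.184, 2.256, 0.002]
contact_force: [4.6, 0.8, -0.2]
grip_width: 0.026
gripper_force: 59.3
t 7.65 tcp [ 0.4549 -0.1921  0.0712] shift cm [ 0.11 -0.05  0.01] turn [ 0.002  0.    -0.004] F [ 4.6  0.8 -0.2] grip [2.6000e-02 5.9325e+01] j [-0.18  0.47  0.57  2.14 -0.43  0.64  0.72]
```

```bash
python3 -m crank '[[[0,-0.1,-0.4],[0,0,0]],[[0,-0.1,-0.5],[0,0,0]],[[0,0,-0.5],[0,0,0]],[[0,0,-0.5],[0,0,0]],[[0,0,-0.5],[0,0,0]]]'
python3 -m crank '[[[0,0,-0.8],[0,0,0]],[[0,0,-1.2],[0,0,0]],[[0,0,-1.5],[0,0,0]],[[0,0,-1.5],[0,0,0]],[[0,0,-1],[0,0,0]]]'
python3 -m crank '[[[0,0,0],[0,0,0]],[[0,0,0],[0,0,0]]]'
python3 - <<'E'
from h import *
to([.5,-.1,.2],.036)
for n in ("top","side"):
    p,d=optics.grab_frame(n); cv2.imwrite(f"pics/{n}2.png",p[:,:,::-1]); np.savez(f"pics/{n}2.npz",p=p,d=d)
E
```

```text
clock: 8.15
tcp_pos: [0.4514, -0.1921, 0.0951]
orientation: [-2.185, -2.256, 0.001]
contact_force: [3.5, -0.6, -0.2]
grip_width: 0.0264
gripper_force: 59.5
clock: 8.65
tcp_pos: [0.4512, -0.1923, 0.1559]
orientation: [-2.186, -2.256, 0.0]
contact_force: [-0.1, 0.3, -0.8]
grip_width: 0.0266
gripper_force: 59.5
clock: 8.85
tcp_pos: [0.4515, -0.1918, 0.1546]
orientation: [-2.185, -2.256, -0.0]
contact_force: [-0.2, -0.5, -1.2]
grip_width: 0.0268
gripper_force: 59.5
t 8.85 tcp [ 0.4515 -0.1918  0.1546] shift cm [ 9.03  5.14 -4.53] turn [-0.    -0.    -0.004] F [-0.2 -0.5 -1.2] grip [2.7000e-02 5.9506e+01] j [-0.29  0.32  0.69  2.1  -0.28  0.81  0.6 ]
```

View pics/side2.png

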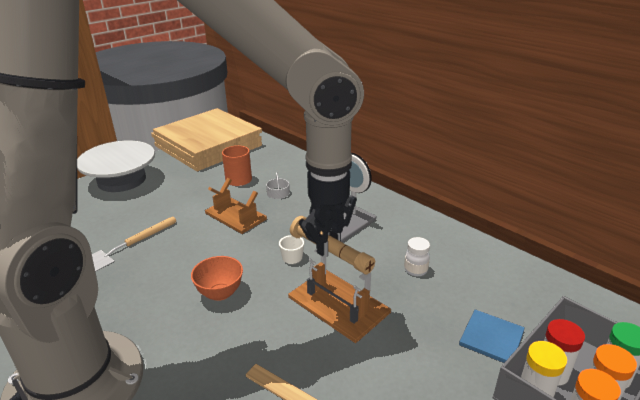

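The side view shows the roller out of the clips and held level, with the stub end at (368,264). I'll measure how it sits in the grip.

```bash
cat >> h.py <<'E'
from scipy.optimize import least_squares
def held(n,reach=.13):
    """roller in the grip: fit axis near the grasp point, in a frame about the TCP; prints centre line and ends along tool x (world, mm from TCP)"""
    o=monitor.get_obs(); p,d=optics.grab_frame(n); np.savez(f"pics/last_{n}.npz",p=p,d=d)
    t,R=o["tcp_pos"],Ro.from_rotvec(o["orientation"])
    Q=wcloud(d,t,o["orientation"]) if n=="wrist" else cloud(n,d)
    H=cv2.cvtColor(p,cv2.COLOR_RGB2HSV); L=R.inv().apply((Q-t).reshape(-1,3)).reshape(Q.shape)
    m=(np.abs(L[...,0])<reach)&(np.abs(L[...,1])<.03)&(L[...,2]>-.06)&(L[...,2]<.02)&(H[...,1]>60)&(H[...,0]<27)&(H[...,2]>50)
    q=L[m]; b=q[(np.abs(q[:,0])<.07)]
    f=lambda s: np.hypot(b[:,1]-s[0]-s[1]*b[:,0], b[:,2]-s[2]-s[3]*b[:,0])-.014
    s=least_squares(f,[0,0,-.019,0],loss="soft_l1",f_scale=.001)
    print(n,len(b),"y0,dy,z0,dz",s.x.round(4),"rms",np.sqrt(np.mean(f(s.x)**2)).round(4),"x ends",np.percentile(q[:,0],[0,1,99,100]).round(4))
    return q
E
python3 - <<'E'
from h import *
np.set_printoptions(suppress=True)
for n in ("top","side","wrist"): held(n)
E
```

```text
top 331 y0,dy,z0,dz [-0.0009 -0.0175 -0.0204 -0.0039] rms 0.0032 x ends [0.0065 0.0107 0.0853 0.0856]
side 512 y0,dy,z0,dz [ 0.0014 -0.0044 -0.0204 -0.0055] rms 0.0029 x ends [-0.0997 -0.0988  0.085   0.0885]
wrist 14256 y0,dy,z0,dz [ 0.0002 -0.0037 -0.0194 -0.0013] rms 0.0007 x ends [-0.0314 -0.0222  0.0844  0.0861]
```

The grip is centred: the roller axis is 19.4 mm above the TCP, with its middle at tool x≈0 and no tilt. Now I turn so the disc faces the lens.

```bash
python3 -m crank '[[[0,0,0],[0,0,0.06]],[[0,0,0],[0,0,0.12]],[[0,0,0],[0,0,0.12]],[[0,0,0],[0,0,0.12]],[[0,0,0],[0,0,0.12]]]' >/dev/null
python3 -m crank '[[[0,0,0],[0,0,0.12]],[[0,0,0],[0,0,0.12]],[[0,0,0],[0,0,0.12]],[[0,0,0],[0,0,0.12]],[[0,0,0],[0,0,0.12]]]' >/dev/null
python3 -m crank '[[[0,0,0],[0,0,0.12]],[[0,0,0],[0,0,0.12]],[[0,0,0],[0,0,0.12]],[[0,0,0],[0,0,0.06]],[[0,0,0],[0,0,0]]]' >/dev/null
python3 -c "
from h import *
to([.56,.0,.1156],-1.521);to([.6051,.0018,.1156],-1.521)"
```

```text
t 10.6 tcp [ 0.4517 -0.192   0.1544] shift cm [ 11.64 -18.73   3.86] turn [ 0.001  0.001 -0.007] F [-0.6  0.4 -0.9] grip [2.6000e-02 5.9549e+01] j [-0.57  0.48  1.1   2.11 -0.55  0.88 -0.68]
t 10.6 tcp [ 0.4517 -0.192   0.1544] shift cm [ 16.16 -18.72   3.85] turn [ 0.001  0.001 -0.007] F [-0.6  0.4 -0.9] grip [2.6000e-02 5.9549e+01] j [-0.57  0.48  1.1   2.11 -0.55  0.88 -0.68]
```

```bash
python3 -m crank '[[[0.7,-1.2,0],[0,0,-0.007]],[[1.4,-2.3,0],[0,0,0]],[[1.5,-2.4,0],[0,0,0]],[[1.5,-2.4,0.3],[0,0,0]],[[1.5,-2.4,0.6],[0,0,0]]]' >/dev/null
python3 -m crank '[[[1.5,-2.4,0.6],[0,0,0]],[[1.5,-2.4,0.6],[0,0,0]],[[1.3,-2,0.6],[0,0,0]],[[0.7,-1.2,0.6],[0,0,0]],[[0,0,0.3],[0,0,0]]]' >/dev/null
python3 -m crank '[[[0,0,0],[0,0,0]],[[0,0,0],[0,0,0]]]' >/dev/null
python3 - <<'E'
from h import *
np.set_printoptions(suppress=True)
to([.6051,.0018,.1156],-1.521)
held("side"); 
o=monitor.get_obs(); q=held("wrist")
z=np.load("pics/last_wrist.npz"); cv2.imwrite("pics/w3.png",z["p"][:,:,::-1])
for n in ("wrist","top"):
    if n=="wrist": Q=wcloud(z["d"],o["tcp_pos"],o["orientation"]);P=z["p"]
    else:
        P,d=optics.grab_frame("top"); Q=cloud("top",d)
    H=cv2.cvtColor(P,cv2.COLOR_RGB2HSV)
    hd=Q[(np.abs(Q[...,0]-.735)<.03)&(np.abs(Q[...,1]-.007)<.07)&(Q[...,2]>.08)&(Q[...,2]<.2)]
    print(n,"head",len(hd),np.percentile(hd,[1,99],axis=0).round(4))
    if len(hd)>50:
        A=np.c_[hd[:,1]-.006,hd[:,2]-.135,np.ones(len(hd))]; w=np.ones(len(hd),bool)
        for _ in range(8): s=np.linalg.lstsq(A[w],hd[w,0],rcond=None)[0]; w=np.abs(hd[:,0]-A@s)<.003
        print(" plane",s.round(4),w.sum(),hd[w].min(0).round(4),hd[w].max(0).round(4))
    pin=Q[(np.abs(Q[...,0]-.69)<.02)&(np.abs(Q[...,1]-.006)<.02)&(Q[...,2]>.06)&(Q[...,2]<.1)&(H[...,1]<60)]
    print(" pin",len(pin),pin.mean(0).round(4),pin.min(0).round(4),pin.max(0).round(4))
    ft=Q[(np.abs(Q[...,0]-.69)<.11)&(np.abs(Q[...,1]-.006)<.08)&(Q[...,2]>.009)&(Q[...,2]<.019)&(H[...,1]<45)]
    if len(ft)>50:
        rc=cv2.minAreaRect(ft[:,:2].astype(np.float32)*1000); print(" foot",np.round(rc[0],1),np.round(rc[1],1),round(rc[2],2))
E
```

```text
t 11.8 tcp [ 0.5578 -0.0014  0.119 ] shift cm [ 4.74 -0.1   0.34] turn [ 0.001  0.    -0.003] F [ 0.2 -0.  -1.2] grip [ 0.026 59.55 ] j [-0.83  0.64  1.    1.98 -0.69  0.91 -0.98]
side 355 y0,dy,z0,dz [-0.0027 -0.0019 -0.0208 -0.0057] rms 0.0018 x ends [-0.1015 -0.1004  0.0838  0.0868]
wrist 14336 y0,dy,z0,dz [-0.0009 -0.0019 -0.0194 -0.0007] rms 0.0005 x ends [-0.032  -0.023   0.0836  0.0855]Traceback (most recent call last):
  File "<stdin>", line 13, in <module>
    return _quantile_unchecked(
        a, q, axis, out, overwrite_input, method, keepdims, weights)
    return _ureduce(a,
                    func=_quantile_ureduce_func,
    ...<5 lines>...
                    overwrite_input=overwrite_input,
                    method=method)
    r = func(a, **kwargs)
    result = _quantile(arr,
                       quantiles=q,
    ...<2 lines>...
                       out=out,
                       weights=wgt)
    slices_having_nans = np.isnan(arr[-1, ...])
                                  ~~~^^^^^^^^^
IndexError: index -1 is out of bounds for axis 0 with size 0
```

View pics/w3.png

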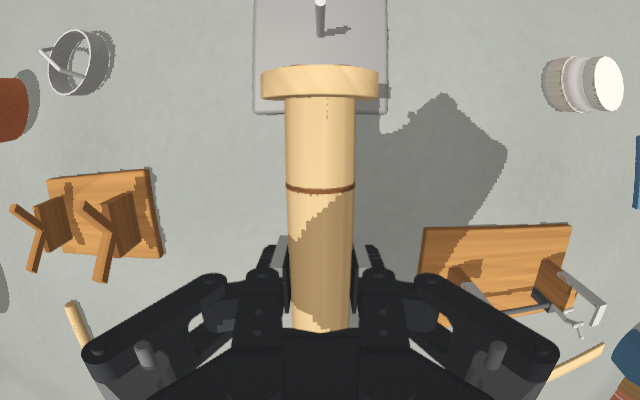

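The wrist view shows the disc head at (320,82) in line with the pin at (320,5). The rest is visible at left and the jaws have sprung shut. From this frame I'll refine the pin, foot and rest.

Run:
```python
from h import *
np.set_printoptions(suppress=True)
o=monitor.get_obs(); W=np.load("pics/last_wrist.npz"); P,d=optics.grab_frame("top"); S=np.load("pics/last_side.npz")
for n,Q,P in (("wrist",wcloud(W["d"],o["tcp_pos"],o["orientation"]),W["p"]),("top",cloud("top",d),P),("side",cloud("side",S["d"]),S["p"])):
    H=cv2.cvtColor(P,cv2.COLOR_RGB2HSV); B=lambda x,y,a,b,z0,z1:(np.abs(Q[...,0]-x)<a)&(np.abs(Q[...,1]-y)<b)&(Q[...,2]>z0)&(Q[...,2]<z1)
    pin=Q[B(.69,.006,.02,.02,.03,.1)&(H[...,1]<60)]; 
    if len(pin)>3: print(n,"pin",len(pin),pin.mean(0).round(4),pin.min(0).round(4),pin.max(0).round(4))
    ft=Q[B(.69,.006,.11,.08,.009,.019)&(H[...,1]<45)]
    if len(ft)>50: rc=cv2.minAreaRect(ft[:,:2].astype(np.float32)*1000); print(n,"foot",np.round(rc[0],1),np.round(rc[1],1),round(rc[2],2))
    hd=Q[B(.735,.006,.03,.07,.08,.2)]
    if len(hd)>50:
        A=np.c_[hd[:,1]-.006,hd[:,2]-.135,np.ones(len(hd))]; w=np.ones(len(hd),bool)
        for _ in range(8): s=np.linalg.lstsq(A[w],hd[w,0],rcond=None)[0]; w=np.abs(hd[:,0]-A@s)<.003
        print(n,"plane",s.round(4),w.sum(),hd[w].min(0).round(4),hd[w].max(0).round(4))
    wd=(H[...,1]>90)&(H[...,0]<25)
    ft=Q[B(.524,.23,.07,.1,.008,.017)&wd]
    if len(ft)>50: rc=cv2.minAreaRect(ft[:,:2].astype(np.float32)*1000); print(n,"rest foot",np.round(rc[0],1),np.round(rc[1],1),round(rc[2],2))
    for a in (.182,.285):
        k=Q[B(.524,a,.06,.025,.057,.1)&wd]
        if len(k)>30:
            rc=cv2.minAreaRect(k[:,:2].astype(np.float32)*1000); hi=k[k[:,2]>.079]; print(n,"upright",len(k),np.round(rc[0],1),np.round(rc[1],1),round(rc[2],2),"ztop",k[:,2].max().round(4),"tips x",hi[:,0].min().round(4),hi[:,0].max().round(4))
```

```text
wrist pin 310 [0.6899 0.0062 0.0689] [0.6884 0.0032 0.0301] [0.6931 0.0093 0.092 ]
wrist foot [676.7   5.5] [ 98.9 110.6] 2.71
wrist rest foot [526.  233.6] [ 90.1 150.6] 4.64
wrist upright 1269 [530.4 182.1] [70.9 14.3] 4.5 ztop 0.0867 tips x 0.4948 0.5661
wrist upright 773 [521.7 285.4] [70.8 15.2] 5.33 ztop 0.0858 tips x 0.4864 0.5574
top foot [725.9   5.5] [ 81.5 108.2] 2.95
top plane [-0.0453  0.0263  0.7333] 489 [ 0.7302 -0.0436  0.0919] [0.7385 0.0568 0.1921]
top rest foot [524.6 234.2] [ 88.2 146.2] 5.03
top upright 69 [546.7 182.6] [32.5 12.4] 4.66 ztop 0.0874 tips x 0.5504 0.5625
top upright 154 [519.4 284.4] [71.1 12.3] 3.94 ztop 0.088 tips x 0.484 0.5549
side pin 59 [0.691  0.0062 0.0629] [0.6862 0.0019 0.0317] [0.697  0.0111 0.0907]
side foot [700.6   5.4] [153.9 115.7] 2.01
side plane [-0.0566  0.0046  0.736 ] 776 [ 0.7313 -0.0445  0.0804] [0.7413 0.0604 0.1896]
side rest foot [525.  232.1] [ 93.4 153.2] 3.49
side upright 124 [529. 183.] [71. 17.] 7.11 ztop 0.0879 tips x 0.4941 0.5645
side upright 114 [521.  286.8] [73.3 16.9] 1.82 ztop 0.0886 tips x 0.4846 0.5577
```

```bash
python3 -m crank '[[[0.7,0,0.1],[0,0,0]],[[1.2,-0.05,0.1],[0,0,0]],[[1.3,-0.05,0.1],[0,0,0]],[[1,0,0.05],[0,0,0]],[[0.5,0,0],[0,0,0]]]' >/dev/null
python3 -m crank '[[[0,0,0],[0,0,0]],[[0,0,0],[0,0,0]],[[0,0,0],[0,0,0]]]' >/dev/null
python3 - <<'E'
from h import *
np.set_printoptions(suppress=True)
to([.6053,.0016,.1156],-1.526)
held("side");held("wrist");to([.6053,.0016,.1156],-1.526)
E
```

```text
t 12.75 tcp [0.6049 0.0036 0.1153] shift cm [ 0.03  0.2  -0.03] turn [-0.     0.     0.005] F [ 0.2 -0.9 -1.2] grip [ 0.027 59.55 ] j [-0.77  0.71  0.97  1.87 -0.71  0.95 -1.  ]
side 324 y0,dy,z0,dz [-0.0027 -0.002  -0.0206 -0.0011] rms 0.0019 x ends [-0.1024 -0.1009  0.0839  0.1294]
wrist 14333 y0,dy,z0,dz [-0.0009 -0.0021 -0.0193 -0.0005] rms 0.0005 x ends [-0.032  -0.0229  0.0837  0.0856]
t 12.85 tcp [0.605  0.0037 0.1153] shift cm [ 0.02  0.21 -0.03] turn [-0.     0.     0.005] F [-0.1 -0.7 -1.5] grip [ 0.027 59.55 ] j [-0.77  0.71  0.97  1.87 -0.71  0.95 -1.  ]
```

```bash
python3 -m crank '[[[0.05,0.22,-0.02],[0,0,0.005]],[[0,0,0],[0,0,0]],[[0,0,0],[0,0,0]],[[0,0,0],[0,0,0]],[[0,0,0],[0,0,0]]]' >/dev/null
python3 -m crank '[[[0,0,0],[0,0,0]],[[0,0,0],[0,0,0]],[[0,0,0],[0,0,0]],[[0,0,0],[0,0,0]],[[0,0,0],[0,0,0]]]' >/dev/null
python3 - <<'E'
from h import *
np.set_printoptions(suppress=True)
to([.6053,.0014,.1156],-1.526)
q=held("side"); S=np.load("pics/last_side.npz"); cv2.imwrite("pics/s4.png",cv2.resize(S["p"][140:290,230:430],None,fx=4,fy=4,interpolation=3)[:,:,::-1])
E
python3 -m crank '[[[0,0,0],[0,0,0]],[[0,0,0],[0,0,0]],[[0,0,0],[0,0,0]],[[0,0,0],[0,0,0]],[[0,0,0],[0,0,0]]]' >/dev/null
```

```text
t 13.85 tcp [0.606  0.0015 0.1155] shift cm [-0.07  0.01 -0.01] turn [-0.  0. -0.] F [ 0.   0.7 -1.5] grip [ 0.027 59.55 ] j [-0.77  0.71  0.97  1.87 -0.71  0.96 -1.  ]
side 320 y0,dy,z0,dz [-0.0027 -0.0015 -0.0206 -0.0004] rms 0.002 x ends [-0.1022 -0.1006  0.0831  0.0851]
```

View pics/s4.png

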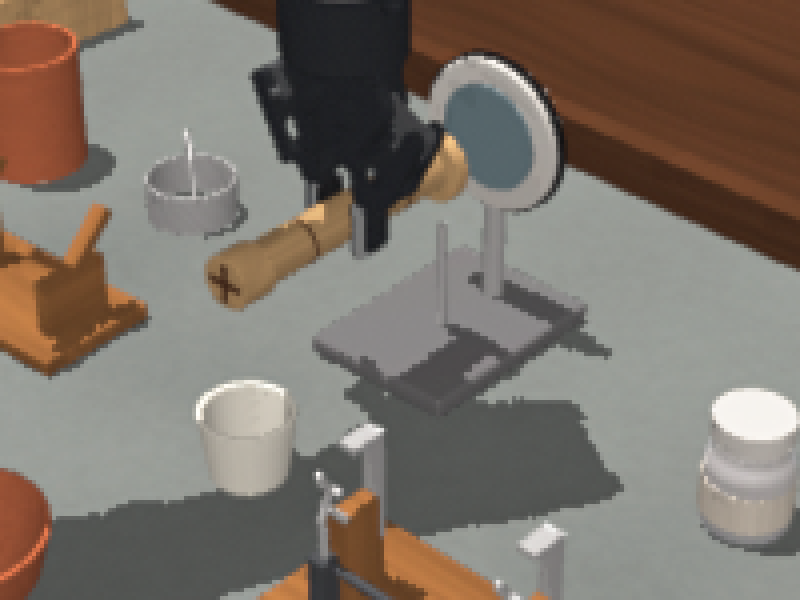

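Held about 1.6 s with the disc face at the mark, straight above the pin. Next I back off, turn half round and show the stub.

```bash
python3 -m crank '[[[-0.7,0,0],[0,0,0]],[[-1.3,0,-0.3],[0,0,0]],[[-1.5,0,-0.5],[0,0,0]],[[-1.5,0,-0.5],[0,0,-0.03]],[[-0.8,0,-0.3],[0,0,-0.08]]]' >/dev/null
python3 -m crank '[[[0,0,0],[0,0,-0.14]],[[0,0,0],[0,0,-0.14]],[[0,0,0],[0,0,-0.14]],[[0,0,0],[0,0,-0.14]],[[0,0,0],[0,0,-0.14]]]' >/dev/null
python3 -m crank '[[[0,0,0],[0,0,-0.14]],[[0,0,0],[0,0,-0.14]],[[0,0,0],[0,0,-0.14]],[[0,0,0],[0,0,-0.14]],[[0,0,0],[0,0,-0.14]]]' >/dev/null
python3 -m crank '[[[0,0,0],[0,0,-0.14]],[[0,0,0],[0,0,-0.14]],[[0,0,0],[0,0,-0.14]],[[0,0,0],[0,0,-0.14]],[[0,0,0],[0,0,-0.14]]]' >/dev/null
python3 -m crank '[[[0,0,0],[0,0,-0.14]],[[0,0,0],[0,0,-0.14]],[[0,0,0],[0,0,-0.14]],[[0,0,0],[0,0,-0.14]],[[0,0,0],[0,0,-0.14]]]' >/dev/null
python3 -m crank '[[[0,0,0],[0,0,-0.14]],[[0,0,0],[0,0,-0.08]],[[0,0,0],[0,0,0]],[[0,0,0],[0,0,0]]]' >/dev/null
python3 - <<'E'
from h import *
np.set_printoptions(suppress=True)
to([.591,.001,.1156],1.616)
held("side");held("wrist")
E
```

```text
t 17.3 tcp [ 0.5473 -0.0017  0.1316] shift cm [-4.37  0.13  1.59] turn [-0.    -0.    -0.015] F [-0.1  0.2 -0.7] grip [ 0.026 59.54 ] j [-0.29  0.39  0.23  1.97 -0.12  0.79  1.6 ]
side 362 y0,dy,z0,dz [ 0.0027 -0.0041 -0.0209  0.0087] rms 0.0022 x ends [-0.102  -0.0984  0.0854  0.0868]
wrist 14418 y0,dy,z0,dz [ 0.0009 -0.004  -0.0194 -0.0009] rms 0.0005 x ends [-0.0318 -0.0233  0.0833  0.0853]
```

```bash
python3 -m crank '[[[-0.6,0,0.3],[0,0,-0.015]],[[-1.1,0.05,0.4],[0,0,0]],[[-1.3,0.05,0.4],[0,0,0]],[[-0.9,0,0.3],[0,0,0]],[[-0.5,0,0.2],[0,0,0]]]' >/dev/null
python3 -m crank '[[[0,0,0],[0,0,0]],[[0,0,0],[0,0,0]],[[0,0,0],[0,0,0]]]' >/dev/null
python3 - <<'E'
from h import *
to([.5916,.001,.1156],1.616)
E
```

```text
t 18.2 tcp [0.5916 0.0016 0.1155] shift cm [ 0.   -0.06 -0.01] turn [ 0.    -0.     0.003] F [-0.2  0.4 -0.8] grip [2.700e-02 5.954e+01] j [-0.27  0.48  0.21  1.87 -0.14  0.8   1.63]
```

```bash
python3 -m crank '[[[0,-0.05,0],[0,0,0.003]],[[0,0,0],[0,0,0]],[[0,0,0],[0,0,0]],[[0,0,0],[0,0,0]],[[0,0,0],[0,0,0]]]' >/dev/null
python3 -m crank '[[[0,0,0],[0,0,0]],[[0,0,0],[0,0,0]],[[0,0,0],[0,0,0]],[[0,0,0],[0,0,0]],[[0,0,0],[0,0,0]]]' >/dev/null
python3 - <<'E'
from h import *
np.set_printoptions(suppress=True)
to([.5916,.001,.1156],1.616)
q=held("side"); S=np.load("pics/last_side.npz"); cv2.imwrite("pics/s5.png",cv2.resize(S["p"][140:290,230:430],None,fx=4,fy=4,interpolation=3)[:,:,::-1])
# stub face in world from side view
Q=cloud("side",S["d"]); H=cv2.cvtColor(S["p"],cv2.COLOR_RGB2HSV)
k=Q[(Q[...,0]>.655)&(Q[...,0]<.71)&(np.abs(Q[...,1])<.05)&(Q[...,2]>.1)&(Q[...,2]<.17)&(H[...,1]>70)]; print(len(k),k.min(0).round(4),k.max(0).round(4))
E
python3 -m crank '[[[0,0,0],[0,0,0]],[[0,0,0],[0,0,0]],[[0,0,0],[0,0,0]],[[0,0,0],[0,0,0]],[[0,0,0],[0,0,0]]]' >/dev/null
```

```text
t 19.2 tcp [0.592  0.0012 0.1155] shift cm [ 0.04 -0.02 -0.01] turn [-0.  0. -0.] F [ 0.3 -0.2 -1.7] grip [ 0.026 59.54 ] j [-0.27  0.48  0.21  1.87 -0.14  0.8   1.63]
side 323 y0,dy,z0,dz [ 0.0028 -0.0058 -0.0208  0.0071] rms 0.0027 x ends [-0.1002 -0.0993  0.0859  0.0869]
129 [ 0.6553 -0.0108  0.1236] [0.6922 0.018  0.1545]
```

View pics/s5.png

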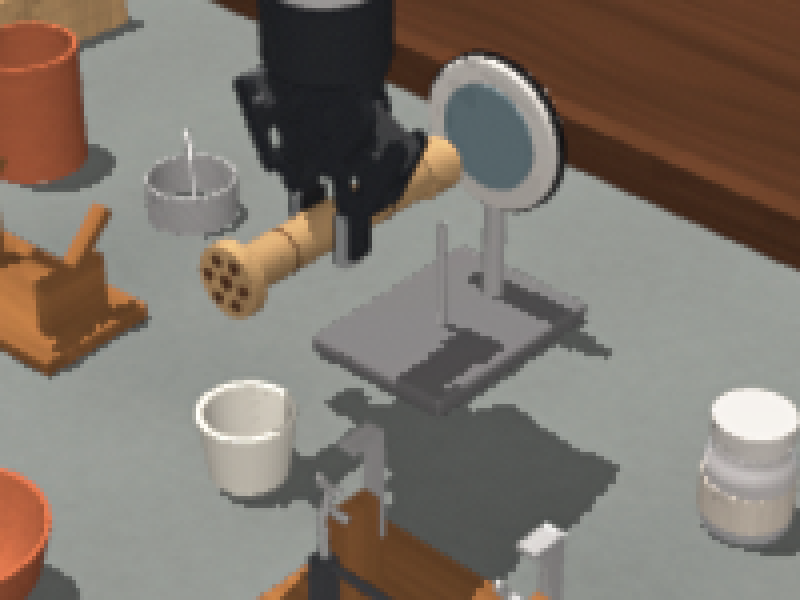

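The stub face sits at x≈.691 on the mark, held over 1.5 s. Now to the rest.

```bash
python3 -m crank '[[[0.7,0,0],[0,0,0]],[[1.3,0,-0.5],[0,0,0]],[[1.5,0,-1],[0,0,0]],[[1.5,0,-1],[0,0,0.05]],[[0.8,0,-0.8],[0,0,0.1]]]' >/dev/null
python3 -m crank '[[[0,0,-0.3],[0,0,0.13]],[[0,0,0],[0,0,0.13]],[[0,0,0],[0,0,0.13]],[[0,0,0],[0,0,0.13]],[[0,0,0],[0,0,0.13]]]' >/dev/null
python3 -m crank '[[[0,0,0],[0,0,0.13]],[[0,0,0],[0,0,0.13]],[[0,0,0],[0,0,0.13]],[[0,0,0],[0,0,0.13]],[[0,0,0],[0,0,0.13]]]' >/dev/null
python3 -m crank '[[[0,0,0],[0,0,0.08]],[[0,0,0],[0,0,0]],[[0,0,0],[0,0,0]]]' >/dev/null
python3 - <<'E'
from h import *
to([.525,.2337,.125],.08)
E
```

```text
t 21.55 tcp [ 0.5334 -0.0009  0.1516] shift cm [23.44  1.23  2.68] turn [-0.    -0.001  0.008] F [ 1.   0.8 -1.8] grip [2.6000e-02 5.9574e+01] j [-0.58  0.38  0.58  2.   -0.28  0.84  0.25]
```

```bash
python3 -m crank '[[[1,0,0],[0,0,0.008]],[[2,0.1,0],[0,0,0]],[[2.6,0.1,0],[0,0,0]],[[2.6,0.2,0],[0,0,0]],[[2.6,0.2,0],[0,0,0]]]' >/dev/null
python3 -m crank '[[[2.6,0.2,0],[0,0,0]],[[2.6,0.2,0],[0,0,0]],[[2.6,0.2,0.4],[0,0,0]],[[2.4,0,0.6],[0,0,0]],[[1.5,0,0.6],[0,0,0]]]' >/dev/null
python3 -m crank '[[[0.9,0,0.6],[0,0,0]],[[0,0,0.4],[0,0,0]],[[0,0,0],[0,0,0]],[[0,0,0],[0,0,0]]]' >/dev/null
python3 - <<'E'
from h import *
np.set_printoptions(suppress=True)
to([.525,.2337,.0556],.08)
held("wrist"); o=monitor.get_obs(); W=np.load("pics/last_wrist.npz"); cv2.imwrite("pics/w6.png",W["p"][:,:,::-1])
Q=wcloud(W["d"],o["tcp_pos"],o["orientation"]); H=cv2.cvtColor(W["p"],cv2.COLOR_RGB2HSV)
k=Q[(np.abs(Q[...,0]-.525)<.06)&(np.abs(Q[...,1]-.285)<.03)&(Q[...,2]>.05)&(Q[...,2]<.09)&(H[...,1]>90)]
hi=k[k[:,2]>.079]; print(len(k),"tips x",hi[:,0].min().round(4),hi[:,0].max().round(4),"y",np.percentile(k[:,1],[1,50,99]).round(4),"z",k[:,2].max())
E
```

```text
t 22.95 tcp [0.528  0.2316 0.1256] shift cm [ 0.24 -0.29  7.  ] turn [ 0.     0.001 -0.004] F [ 0.1 -0.4 -1.2] grip [ 0.026 59.565] j [-0.92  0.48  0.52  1.92 -0.32  0.82 -0.15]
wrist 14259 y0,dy,z0,dz [ 0.0002 -0.0019 -0.0193 -0.0009] rms 0.0005 x ends [-0.032  -0.0224  0.0843  0.0861]
936 tips x 0.4855 0.557 y [0.2782 0.2863 0.2945] z 0.08620066451488334
```

View pics/w6.png

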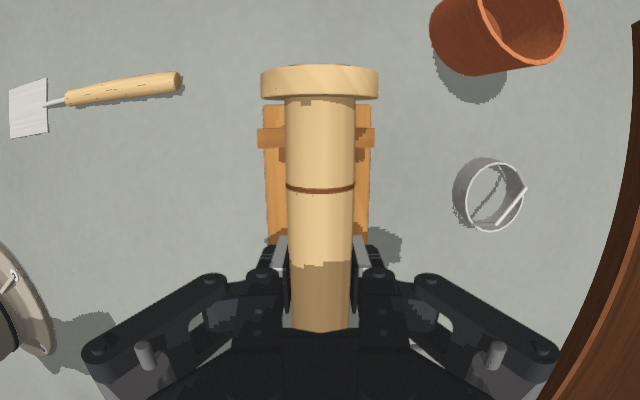

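The wrist view shows the roller centred between the notch tips (258 and 374 px; roller 287–354). Now I lower it.

```bash
python3 -m crank '[[[0.24,-0.25,0.6],[0,0,0]],[[0,0,1.2],[0,0,0]],[[0,0,1.5],[0,0,0]],[[0,0,1.2],[0,0,0]],[[0,0,0.8],[0,0,0]]]' >/dev/null
python3 -m crank '[[[0,0,0.5],[0,0,0]],[[0,0,0.4],[0,0,0]],[[0,0,0.3],[0,0,0]],[[0,0,0],[0,0,0]],[[0,0,0],[0,0,0]]]'
python3 -c "
from h import *
to([.5255,.2337,.0556],.08)"
```

```text
clock: 24.0
tcp_pos: [0.5253, 0.2355, 0.0608]
orientation: [2.133, 2.306, 0.001]
contact_force: [-0.6, -0.2, -0.6]
grip_width: 0.0261
gripper_force: 59.6
t 24.0 tcp [0.5253 0.2355 0.0608] shift cm [-0.18  0.01  0.52] turn [ 0.    -0.    -0.002] F [-0.6 -0.2 -0.6] grip [2.6000e-02 5.9564e+01] j [-0.88  0.58  0.46  1.95 -0.39  0.7  -0.1 ]
```

```bash
python3 -m crank '[[[-0.1,0,0.15],[0,0,0]],[[0,0,0.15],[0,0,0]],[[0,0,0.1],[0,0,0]],[[0,0,0],[0,0,0]]]'
python3 -m crank '[[[0,0,0.1],[0,0,0]],[[0,0,0],[0,0,0]],[[0,0,0],[0,0,0]]]'
```

```text
clock: 24.4
tcp_pos: [0.525, 0.2344, 0.0564]
orientation: [-2.133, -2.306, 0.0]
contact_force: [-0.4, 0.6, -0.9]
grip_width: 0.0261
gripper_force: 59.6
clock: 24.7
tcp_pos: [0.5251, 0.2344, 0.0555]
orientation: [-2.133, -2.306, 0.0]
contact_force: [-0.6, 0.6, -1.1]
grip_width: 0.0265
gripper_force: 59.6
```

Still no contact force, so I'll go down in 0.5 mm steps.

```bash
python3 -m crank '[[[0,0,0.05],[0,0,0]],[[0,0,0],[0,0,0]]]' | grep -E "tcp|contact"
python3 -m crank '[[[0,0,0.05],[0,0,0]],[[0,0,0],[0,0,0]]]' | grep -E "tcp|contact"
python3 -c "
from h import *
np.set_printoptions(suppress=True)
held('side');held('wrist')"
```

```text
tcp_pos: [0.5251, 0.2344, 0.055]
contact_force: [-0.6, 0.3, -1.6]
tcp_pos: [0.5252, 0.2344, 0.0548]
contact_force: [-2.0, -0.7, 2.9]
side 510 y0,dy,z0,dz [-0.0059 -0.0931 -0.0117  0.0975] rms 0.0104 x ends [-0.1022 -0.0994  0.0825  0.085 ]
wrist 17662 y0,dy,z0,dz [ 0.0002 -0.0021 -0.0193 -0.0041] rms 0.0053 x ends [-0.0504 -0.0461  0.0842  0.0862]
```

```bash
python3 -m crank '[[[0,0.02,0.03],[0,0,0]],[[0,0,0],[0,0,0]],[[0,0,0],[0,0,0]]]' - 20| grep -E "tcp|contact|grip"
python3 -m crank '[[[0,0,0],[0,0,0]],[[0,0,0],[0,0,0]],[[0,0,0],[0,0,0]]]' 3.2 | grep -E "tcp|contact|grip"
python3 -m crank '[[[0,0,0],[0,0,0]],[[0,0,0],[0,0,0]],[[0,0,0],[0,0,0]],[[0,0,0],[0,0,0]],[[0,0,0],[0,0,0]]]' 7 | grep -E "tcp|contact|grip"
```

```text
tcp_pos: [0.5252, 0.2345, 0.0547]
contact_force: [-3.1, -0.9, 8.6]
grip_width: 0.026
gripper_force: 60.6
tcp_pos: [0.5253, 0.2344, 0.054]
contact_force: [0.0, 0.6, -0.0]
grip_width: 0.0322
gripper_force: 0.0
tcp_pos: [0.5253, 0.2344, 0.0542]
contact_force: [0.1, 0.4, -0.4]
grip_width: 0.0702
gripper_force: 0.0
```

```bash
python3 -m crank '[[[0,0,-0.5],[0,0,0]],[[0,0,-1.2],[0,0,0]],[[0,0,-2],[0,0,0]],[[0,0,-2.5],[0,0,0]],[[0,0,-2.5],[0,0,0]]]' >/dev/null
python3 -m crank '[[[0,0,-2.5],[0,0,0]],[[-1.5,0,-2],[0,0,0]],[[-2.5,0,0],[0,0,0]],[[-2.5,0,0],[0,0,0]],[[-1.5,0,0],[0,0,0]]]' >/dev/null
python3 -m crank '[[[0,0,0],[0,0,0]],[[0,0,0],[0,0,0]],[[0,0,0],[0,0,0]]]' | grep -E "clock|tcp|contact|grip"
python3 - <<'E'
from h import *
np.set_printoptions(suppress=True)
o=monitor.get_obs(); p,d=optics.grab_frame("wrist"); S,sd=optics.grab_frame("side"); cv2.imwrite("pics/w7.png",np.hstack([p[:, 100:500],S[100:500,130:530][:300] if 0 else cv2.resize(S[120:320,190:390],(400,400))])[:,:,::-1])
for n,Q,P in (("wrist",wcloud(d,o["tcp_pos"],o["orientation"]),p),("side",cloud("side",sd),S)):
    H=cv2.cvtColor(P,cv2.COLOR_RGB2HSV); q=Q[(np.abs(Q[...,0]-.525)<.05)&(np.abs(Q[...,1]-.23)<.12)&(Q[...,2]>.072)&(Q[...,2]<.12)&(H[...,1]>60)&(H[...,0]<27)]
    b=q[np.abs(q[:,1]-.234)<.044]
    f=lambda s: np.hypot(b[:,0]-s[0]-s[1]*(b[:,1]-.234), b[:,2]-s[2]-s[3]*(b[:,1]-.234))-.014
    s=least_squares(f,[.525,0,.075,0],loss="soft_l1",f_scale=.001); print(n,len(b),s.x.round(4),np.abs(f(s.x)).mean().round(4),"y",q[:,1].min().round(4),q[:,1].max().round(4))
E
```

```text
clock: 27.6
tcp_pos: [0.5314, 0.1563, 0.1861]
contact_force: [0.4, 0.3, -0.8]
grip_width: 0.07
gripper_force: 0.0
wrist 3841 [ 0.5254 -0.0846  0.0743  0.0014] 0.0007 y 0.1349 0.3198
side 252 [ 0.5264 -0.0886  0.0755 -0.0051] 0.0016 y 0.1329 0.3207
```

View pics/w7.png

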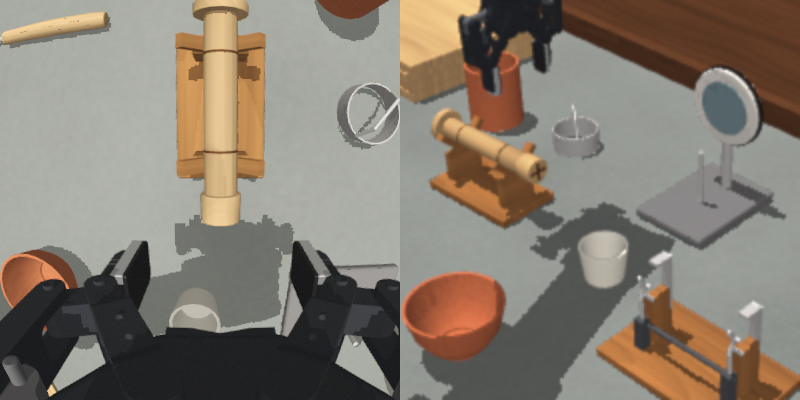

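The roller lies in both notches, level at z≈.075 and in line with the rest. The pot, cutter and jar stand untouched, and the arm is clear.

```bash
python3 -c "
from bench import r
print(r.hand_in())"
```

```text
the job is handed in; nothing more can be done
None
```

The roller came out of its clips sideways, both stamp faces were held at the magnifier for over a second each (disc first, then stub), and it now lies level in both notches of the rest; the job was handed in after about 28 s.

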